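# Shift the wash-line selector into its third slot

### The arm

A 6-joint arm with a two-finger parallel gripper is mounted at the origin on a cart in front of the work surface, level with it; the furniture and walls round the work are solid. World frame = base frame: x ahead of the robot, y to its left, z up, the work surface at z = 0. Lengths are in m, angles in rad, forces in N, time in s.
With the tool pointing down it reaches from about 0.375 to 0.925 m from the base axis. Payload 5.7 kg.
Tool frame: the origin (TCP) lies at the very end of the fingers, on their centre line; the grasp point (between the pads) lies 19 mm behind it; z points along the fingers, x is the direction in which the jaws open and shut, and the axes are right-handed (so a half turn about z gives the same grasp; the last joint's range is limited). The gripper opens to 85 mm and grips with 20 to 120 N. Pads are 22 mm wide; open, the fingers measure 114 mm over their backs; the gripper's body (76 mm by 85 mm) begins 54 mm behind the grasp point. The pads swing forward as they close: fully open they stand 13 mm farther back than shut.
Start: joints at [1.113, 0.359, 1.51, -0, 1.272, -0.115], TCP at [0.202, 0.565, 0.231] pointing down, gripper open.
Joint ranges: [-2.97, 2.97], [-1.01, 2.36], [0.21, 2.38], [-0.96, 4.11], [0.2, 2.71], [-2.98, 2.98]. Speed limits (rad/s): [2.39, 2.39, 3.14, 3.14, 3.14, 3.14].

### API

Orientations are given as a rotation vector (axis times angle).
In Python, from station import env gives the robot as it stands. The module is installed in compiled form; this text tells all that it offers.
- The arm moves only by the tool carry_out, never from a script. Its argument "motion" is a list of rows, each a list of 3 entries, a list of its own where there are three numbers: the turn, a rotation vector about the tool's x, y, z in rad, then the shift along the tool's x, y, z in cm, then the opening in per cent of the stroke, from 0 (shut) to 100 (fully open). A call has 1 to 12 rows; each row is the pose to reach, as a shift and turn from the pose measured when the call began, along the tool's axes at that moment; what a row does not reach only later rows make up. A row lasts 1/12 s, in which the tool goes at most 41.7 mm and 7.16 degrees, less where a joint would pass 70% of its speed; a pose out of reach is approached as far as the arm can. A call with a gripper value outside its range is refused whole. The fingers move at their own pace and stop on an object; the grip force is fixed at half the most. Time passes only in rows, so rows that repeat a pose let the fingers close. It gives the time, the measured TCP pose, the force and the opening at its end, in the units of the state.
- env.observe(): the state, without advancing time (a new reading comes with each control period).
- env.grab_frame(name): name is "scene" or "top" or "wrist"; returns (picture, depth): 420x560x3 uint8, red, green, blue; 420x560 float32, m along the optical axis (not along the pixel's ray), 0 where there is no reading.
- env.get_calibration(name): a dict with "fovy" (degrees; the focal length in pixels is half the picture's height over the tangent of half this angle, whatever the lens; pixels are square), "cx", "cy" (the principal point, pixels), "R" (3x3) and "t" (3): a world point X has camera coordinates R X + t. Camera axes: x right, y down, z forward; pixel columns grow to the right and rows downward; lengths in m; the calibration is good to about 2 mm. A picture is of the moment at which its call begins: read the wrist's pose just before it. get_calibration takes no time and is no camera call; for the wrist camera it gives the pose at the moment of the call.
- env.hand_in(): hands the job in, once; it reports no verdict.
The state is a dict: "time": time; "joint_positions": joint angles; "qvel": joint speeds; "joint_torque": joint torques, N m; "eef_pos": TCP position; "tool_rot": TCP orientation; "contact_force": force on the tool from outside, world axes, zero at the start; "moment": the same for the moment, N m; "finger_gap": opening from 0.0 (shut) to 1.0 (fully open).
Only numpy, scipy, OpenCV 4.12 (cv2) and the standard library are available. Lean on these libraries where they do the work, as an engineer would, in place of code of your own. Each camera call takes 0.05 s, during which the arm holds its last target. There are 200 camera calls.

### The job

Switch the wash-line selector to line three: with the fingertips, push its red-knobbed lever along the left track of the H-shaped gate to the middle, straight across to the right, then forward, away from the robot, fully home into the slot with the three green dots. Only push the knob, do not pinch it between the fingers, and do not let the lever dip into the near right slot (four dots). Leave the vial, the bottle and the tape roll where they stand, and finish clear of everything.

Things in the scene. Friction and masses are not known exactly. Their poses are not given: they have to be found in the camera images.
- selector: grey selector box fixed to the bench, 100 (x) x 96 (y) x 74 mm high, aluminium gate plate on top. Origin: centre of its underside; +x points forward (away from the robot, within 0.35 rad of yaw), +y left, z up. Four brass hose barbs stick 16 mm out of its left (+y) side, 40 mm above the bench.
- gate_center (a point): middle of the H gate, on top of the plate, 74 mm above the bench; axes as selector. Two tracks along x at y = +20 mm (left) and -20 mm (right), 18 mm wide, ending at x = +-29 mm, joined by one cross channel along y at x = 0, 18 mm wide; inner corners rounded 6 mm. The 5 mm plate guides the lever's 9 mm steel stem. White dots: far left 1, near left 2, near right 4; green: far right 3.
- third_slot (a point): where the stem's axis comes to rest in the far right slot, the one with three green dots beyond its end, on top of the gate plate: 24 mm forward and 20 mm right of the gate's middle
- pivot (a point): two-axis pivot of the lever inside the box, 59 mm under the gate's middle, 15 mm above the bench; axes as selector. Seen from it in these axes, the knob's centre is at x = 115 sin(lever_forward), y = -115 sin(lever_across) cos(lever_forward), z = 115 cos(lever_across) cos(lever_forward) mm.
- knob_center (a point): centre of the lever's red plastic knob, on the stem's axis, 115 mm from the pivot; z runs outward along the stem. The knob is 32 mm across and 54 mm long, from 86 to 140 mm from the pivot, the lowest 18 mm tapering to the stem; it can be pushed from 91 to 139 mm. Upright, it spans z = 101 to 155 mm above the bench.
- lever_forward (a joint): lean of the lever along the box's x, rad: positive forward (away from the robot); starts anywhere from -0.36 to 0.36. At 0 the stem is in line with the cross channel and can enter it while within about 0.06 of 0. The slot ends stop it at about +-0.385. It stays where it is left: friction of about 1.5 N at the knob, no spring.
- lever_across (a joint): lean of the lever sideways, rad: positive to the right (-y of the box); about -0.34 in the left track, where it starts, and +0.34 in the right track, with about 0.06 of play either way. Friction of about 1.5 N at the knob, no spring.
- knob_front: the front (+x, away from the robot) quarter of the red lever knob's surface (fixed to the lever; origin at the lever's pivot, axes move with the lever; used only to tell a push on one side from a pinch over two opposite sides)
- knob_back: the back (-x, towards the robot) quarter of the red lever knob's surface (fixed to the lever; origin at the lever's pivot, axes move with the lever; used only to tell a push on one side from a pinch over two opposite sides)
- knob_left: the left (+y) quarter of the red lever knob's surface (fixed to the lever; origin at the lever's pivot, axes move with the lever; used only to tell a push on one side from a pinch over two opposite sides)
- knob_right: the right (-y) quarter of the red lever knob's surface (fixed to the lever; origin at the lever's pivot, axes move with the lever; used only to tell a push on one side from a pinch over two opposite sides)
- vial: small brown glass vial with a green cap, loose, 32 mm in diameter, 58 mm high, upright on the bench to the left of the selector; origin at the centre of its underside. To be left alone.
- dark_bottle: dark reagent bottle with a white cap, loose, 48 mm in diameter, 90 mm high, upright on the bench to the right of the selector; origin at the centre of its underside. To be left alone.
- tape: green roll of tape, loose, 72 mm in diameter, 19 mm high, lying flat on the bench, left of the vial; origin at the centre of its underside. To be left alone.

How it is judged:
On the way, in this order (a step that is already met when the one before it is completed fails the run):
1. the lever is across in the right track, still near the middle (value of joint lever_across above 0.28 rad and value of joint lever_forward below 0.2 rad), for 0.05 s.
2. the lever is forward in the third slot (value of joint lever_across above 0.28 rad and value of joint lever_forward above 0.345 rad), for 0.2 s.
At the end, for the whole second after the job is handed in: The lever rests fully home in the far right slot with the three green dots: lever_across above 0.28 rad and lever_forward above 0.345 rad (about 3 mm short of the slot's end at the gate still counts), not moving; vial, bottle and tape roll stand within 15 mm of where they started, level to 0.15 rad (all of step 2 and velocity of joint lever_forward between -0.05 and 0.05 rad/s and distance of each of vial, dark_bottle, tape from where it was at the start of the episode below 0.015 m and angle between each of vial, dark_bottle, tape's own z axis and vertical below 0.15 rad); the robot touches nothing.
It fails at once if the knob is pinched: more than 2 N from the fingers on two opposite sides at once ((contact force between the fingers and knob_front above 2 N and contact force between the fingers and knob_back above 2 N) or (contact force between the fingers and knob_left above 2 N and contact force between the fingers and knob_right above 2 N)).
It fails at once if the lever dips into the near right slot (four dots) (value of joint lever_across above 0.2 rad and value of joint lever_forward below -0.15 rad).
It fails at once if the small vial is moved by more than 15 mm, lifted or tipped (distance of vial from where it was at the start of the episode above 0.015 m or angle between vial's own z axis and vertical above 0.3 rad).
It fails at once if the dark bottle is moved by more than 15 mm, lifted or tipped (distance of dark_bottle from where it was at the start of the episode above 0.015 m or angle between dark_bottle's own z axis and vertical above 0.3 rad).
It fails at once if the tape roll is moved by more than 15 mm, lifted or tipped (distance of tape from where it was at the start of the episode above 0.015 m or angle between tape's own z axis and vertical above 0.3 rad).
It also fails if it takes over 51 s, if anything falls off the work surface, if the arm or the gripper's body presses on something with over 40 N, if the wrist force passes 120 N, or if a joint passes its speed limit or range.

## Working session

There is one attempt and no reset: what is moved stays moved. The work goes in short steps, Python scripts to look and compute and a tool call to move; the robot and the scene stay as the last step left them, time stands still between calls to the robot, and variables do not carry over. Pictures are saved under pics/ and viewed, about 8 in all and at most 12, crops included, and the job is handed in when it is done.

Besides the shell and the picture viewer there is one more tool, called after "Call:" as name([rows], argument=value, ...), one row to a line, values as JSON. carry_out: Moves the arm, as the interface text tells. Its arguments: {"type":"object","properties":{"motion":{"type":"array","items":{"type":"array"}}},"required":["motion"]}

```bash
mkdir -p pics
cat > h.py <<'E'
import numpy as np, cv2
from station import env
def cloud(name):
    c=env.get_calibration(name); im,d=env.grab_frame(name)
    f=210/np.tan(np.radians(c['fovy'])/2); v,u=np.mgrid[:420,:560]
    P=np.stack([(u-c['cx'])/f*d,(v-c['cy'])/f*d,d],-1)
    W=(P-np.array(c['t']))@np.array(c['R'])
    W[d==0]=np.nan
    return im,W
E
python3 - <<'E'
from h import *
s=env.observe(); print(s)
for n in ['top','scene']:
    im,W=cloud(n); cv2.imwrite(f'pics/{n}0.png',cv2.cvtColor(im,4)); np.savez(f'{n}0.npz',im=im,W=W)
    h=cv2.cvtColor(im,cv2.COLOR_RGB2HSV)
    m=((h[...,0]<8)|(h[...,0]>172))&(h[...,1]>150)&(h[...,2]>60)
    p=W[m]; print(n,m.sum(),np.nanmedian(p,0),np.nanpercentile(p,2,axis=0),np.nanpercentile(p,98,axis=0))
E
```

```text
{'time': 0.0, 'joint_positions': array([ 1.11291605e+00,  3.59499711e-01,  1.51147686e+00,  2.02223080e-05,
        1.27251143e+00, -1.15094437e-01]), 'qvel': array([ 0.00089828, -0.00041813, -0.00093673, -0.00100498, -0.00087775,
        0.00069844]), 'joint_torque': array([ 2.29454490e-03, -5.27640510e+01, -2.78618968e+01,  1.10991671e-04,
        1.32041666e-02,  1.45586472e-05]), 'eef_pos': array([0.20134906, 0.56445399, 0.23043985]), 'tool_rot': array([ 2.56704839,  1.80949425, -0.00262808]), 'contact_force': array([ 0.1378348 ,  0.64825793, -1.0151209 ]), 'moment': array([ 0.00584683, -0.05377286, -0.03005714]), 'finger_gap': 1.000070532498616}
top 681 [0.81131633 0.15220932 0.14426455] [ 0.43149424 -0.54762639  0.0107234 ] [0.90654218 0.2652872  0.16556496]
scene 426 [0.74610947 0.10947445 0.14083838] [ 0.43158712 -0.54893345  0.05616152] [0.9047338  0.26729492 0.16332845]
```

Run:
```python
import cv2
t=cv2.imread('pics/top0.png');s=cv2.imread('pics/scene0.png')
cv2.imwrite('pics/a.png',cv2.resize(t,(800,600)));cv2.imwrite('pics/b.png',cv2.resize(s,(800,600)))
```

```text
(no output)
```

View pics/a.png

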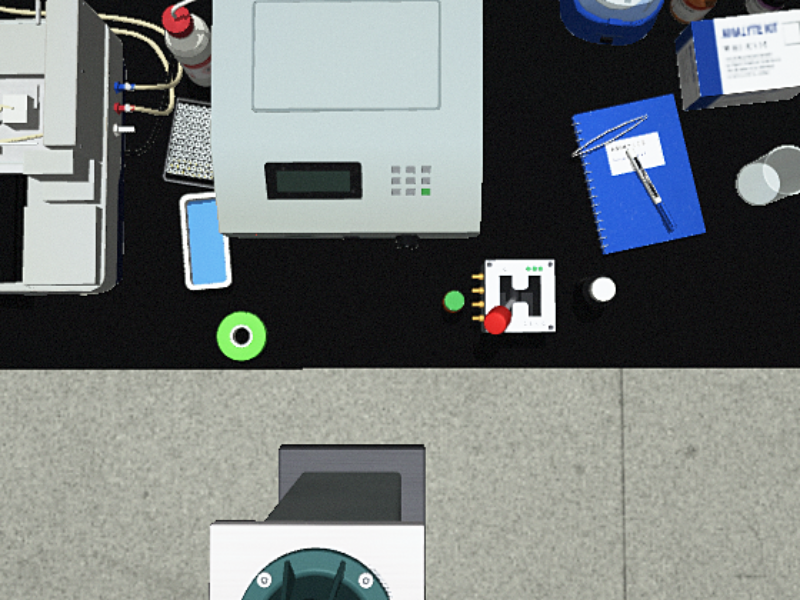

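View pics/b.png

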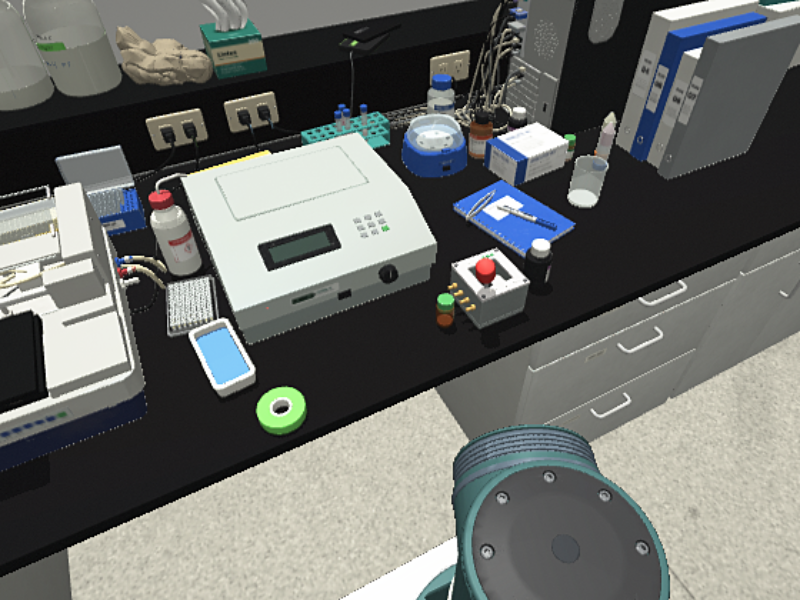

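The top picture shows the selector plate at about x 485–555, y 260–332, with the knob at (495,321), so the lever is in the near-left slot. The vial is at (454,300), the bottle at (601,289) and the tape at (241,336). Next I'll measure the poses.

```bash
cat > meas.py <<'E'
from h import *
from scipy.optimize import least_squares
def knobpts(im,W):
    h=cv2.cvtColor(im,cv2.COLOR_RGB2HSV)
    m=((h[...,0]<8)|(h[...,0]>172))&(h[...,1]>140)&(h[...,2]>50)&(W[...,2]>.08)&(W[...,2]<.18)
    m&=(abs(W[...,0]-.45)<.3)&(W[...,1]<-.1)&(W[...,1]>-.45)
    return W[m]
E
python3 - <<'E'
from meas import *
for n in ['top','scene']:
    z=np.load(n+'0.npz'); im,W=z['im'],z['W']
    h=cv2.cvtColor(im,cv2.COLOR_RGB2HSV)
    if n=='top':
        sub=np.zeros(im.shape[:2],bool); sub[175:240,332:395]=1
    else:
        sub=np.zeros(im.shape[:2],bool); sub[165:235,300:380]=1
    m=sub&(abs(W[...,2]-.074)<.006)
    P=W[m]; r=cv2.minAreaRect((P[:,:2]*1000).astype(np.float32)); print(n,'plate',m.sum(),np.median(P[:,2]),r)
    k=sub&((h[...,0]<8)|(h[...,0]>172))&(h[...,1]>140)&(W[...,2]>.08)
    K=W[k]; print('knob',len(K),K.mean(0),K.min(0),K.max(0)); np.save(n+'k.npy',K)
z=np.load('top0.npz'); W=z['W']
for nm,(u,v) in dict(vial=(454,300),bottle=(601,289),tape=(241,322)).items():
    print(nm,W[int(v/1.4286)-1:int(v/1.4286)+2,int(u/1.4286)-1:int(u/1.4286)+2].reshape(-1,3).mean(0))
print(W[100,200],W[160,240],'analyser front edge',W[163,300])
for t in ['top','wrist']:
    c=env.get_calibration(t);print(t,c['R'],c['t'],c['fovy'])
E
```

```text
top plate 1597 0.07426626928099375 ((482.5748291015625, -293.46905517578125), (96.34136962890625, 100.3634262084961), 89.83275604248047)
knob 281 [ 0.44732022 -0.2532925   0.13811532] [ 0.4295693  -0.27403675  0.11192477] [ 0.46628368 -0.23670407  0.15072599]
scene plate 928 0.07379424844718935 ((483.110595703125, -294.3797912597656), (199.9815216064453, 126.49472045898438), 71.10614013671875)
knob 198 [ 0.44119284 -0.24748179  0.13265674] [ 0.43032341 -0.26598334  0.10471209] [ 0.45557897 -0.23464115  0.14617827]
vial [ 0.47937684 -0.20102166  0.05824672]
bottle [ 0.49072536 -0.40024316  0.09081476]
tape [0.44858496 0.11083031 0.01798521]
[0.6794126  0.02326788 0.14902474] [ 0.57315258 -0.04820284  0.10144368] analyser front edge [ 0.56835484 -0.16585378  0.09106303]
top [[-8.90757563e-04 -9.99812638e-01 -1.93363590e-02]
 [-9.98847588e-01  1.81744957e-03 -4.79603222e-02]
 [ 4.79864792e-02  1.92713545e-02 -9.98662061e-01]] [-0.1110361   0.46914041  1.08837896] 44.142124699991214
wrist [[ 0.33681441  0.94156751 -0.00258562]
 [ 0.9080775  -0.32410611  0.26523667]
 [ 0.24890021 -0.09168348 -0.96417987]] [-0.59874317 -0.03469315  0.37838329] 62.2989615759376
```

Call:
carry_out([
  [[0, 0, 1.228], [-31.7, 34.5, -3], 0],
  [[0, 0, 1.228], [-31.7, 34.5, -3], 0],
  [[0, 0, 1.228], [-31.7, 34.5, -3], 0],
  [[0, 0, 1.228], [-31.7, 34.5, -3], 0],
  [[0, 0, 1.228], [-31.7, 34.5, -3], 0],
  [[0, 0, 1.228], [-31.7, 34.5, -3], 0],
  [[0, 0, 1.228], [-31.7, 34.5, -3], 0],
  [[0, 0, 1.228], [-31.7, 34.5, -3], 0],
  [[0, 0, 1.228], [-31.7, 34.5, -3], 0],
  [[0, 0, 1.228], [-31.7, 34.5, -3], 0],
  [[0, 0, 1.228], [-31.7, 34.5, -3], 0],
  [[0, 0, 1.228], [-31.7, 34.5, -3], 0],
])

```text
time: 1.1
eef_pos: [0.4223, 0.1456, 0.2614]
tool_rot: [3.138, -0.006, 0.002]
contact_force: [1.2, 2.0, 0.2]
finger_gap: 0.001
```

```bash
cat >> meas.py <<'E'
PIV=np.array([.4826,-.2935,.015])
def fit(P):
    Q=P-PIV
    def res(x):
        f,a=x; d=np.array([np.sin(f),-np.sin(a)*np.cos(f),np.cos(a)*np.cos(f)])
        s=Q@d; r=np.linalg.norm(Q-np.outer(s,d),axis=1)
        R=np.clip(16-(104-s*1000)*.6,4.5,16)/1000
        # signed distance to capped cylinder
        return np.where(s>.14-(.016-np.minimum(r,.016)), s-.14, r-R)*1000
    o=min((least_squares(res,[f0,a0],loss='soft_l1') for f0 in(-.3,0,.3) for a0 in (-.3,0,.3)),key=lambda o:o.cost)
    return o.x, np.median(abs(res(o.x)))
def lever(n='top'):
    im,W=cloud(n); P=knobpts(im,W); return fit(P),len(P)
E
python3 - <<'E'
from meas import *
print(fit(np.load('topk.npy')),fit(np.load('scenek.npy')))
s=env.observe();print(s['time'],s['eef_pos'],s['tool_rot'],s['joint_positions'],s['finger_gap'],s['contact_force'])
E
```

```text
(array([-0.30219685, -0.33787696]), np.float64(0.8238210610155283)) (array([-0.27135334, -0.34908149]), np.float64(0.6086714030464624))
1.1 [0.4223034  0.14562516 0.26140769] [ 3.13791696e+00 -5.69079650e-03  2.16047990e-03] [ 0.18046584  0.10378215  1.77987355 -0.00405638  1.2572504   0.18534275] 0.0008442503304960457 [1.24739772 2.01098312 0.16372447]
```

Call:
carry_out([
  [[0, 0, 0], [-3.7, 40.3, 0], 0],
  [[0, 0, 0], [-3.7, 40.3, 0], 0],
  [[0, 0, 0], [-3.7, 40.3, 0], 0],
  [[0, 0, 0], [-3.7, 40.3, 0], 0],
  [[0, 0, 0], [-3.7, 40.3, 0], 0],
  [[0, 0, 0], [-3.7, 40.3, 0], 0],
  [[0, 0, 0], [-3.7, 40.3, 0], 0],
  [[0, 0, 0], [-3.7, 40.3, 0], 0],
  [[0, 0, 0], [-3.7, 40.3, 0], 0],
  [[0, 0, 0], [-3.7, 40.3, 0], 0],
  [[0, 0, 0], [-3.7, 40.3, 0], 0],
  [[0, 0, 0], [-3.7, 40.3, 0], 0],
])

```text
time: 2.1
eef_pos: [0.3836, -0.2584, 0.2624]
tool_rot: [3.139, -0.011, 0.001]
contact_force: [-0.2, 1.5, 0.0]
finger_gap: 0.001
```

Call:
carry_out([
  [[0, 0, 0], [0, 0, 4], 0],
  [[0, 0, 0], [0, 0, 8], 0],
  [[0, 0, 0], [0, 0, 11], 0],
  [[0, 0, 0], [0, 0, 14], 0],
  [[0, 0, 0], [0, 0, 14.6], 0],
  [[0, 0, 0], [0, 0, 14.6], 0],
  [[0, 0, 0], [0, 0, 14.6], 0],
])

```text
time: 2.68
eef_pos: [0.3842, -0.2581, 0.1171]
tool_rot: [3.139, -0.009, 0.001]
contact_force: [-1.0, -0.8, -0.0]
finger_gap: 0.003
```

Run:
```python
from meas import *
s=env.observe();print(s['time'],s['eef_pos'],s['tool_rot'],s['contact_force'])
print(lever('top'),lever('scene'))
ims=[cv2.cvtColor(env.grab_frame(n)[0],4) for n in('scene','top')]
a=cv2.resize(ims[0][150:260,280:400],(480,440));b=cv2.resize(ims[1][160:260,310:430][:,:80],(320,400))
b=cv2.copyMakeBorder(b,0,40,0,0,0); cv2.imwrite('pics/c.png',np.hstack([a,b]))
```

```text
2.6833 [ 0.38417768 -0.25811309  0.11708049] [ 3.13902084e+00 -8.83842977e-03  1.32845993e-03] [-0.99256123 -0.76727531 -0.01561196]
((array([-0.30076506, -0.33568761]), np.float64(0.739538536589617)), 216) ((array([-0.27176356, -0.34916101]), np.float64(0.6388841487309227)), 163)
```

View pics/c.png

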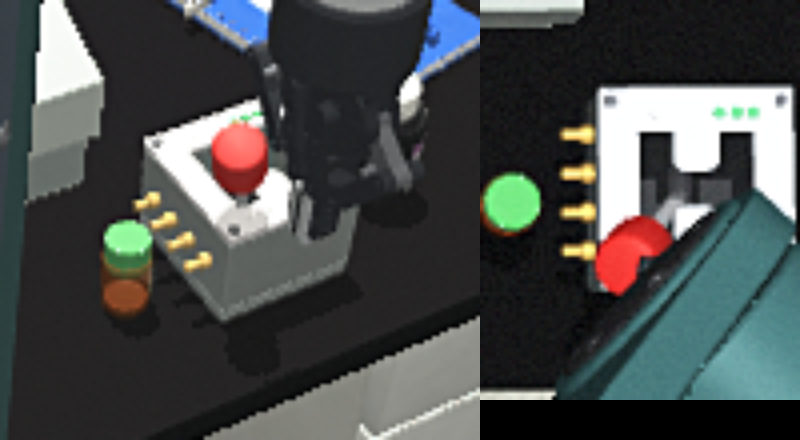

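The fingers stand behind the undisturbed knob. Next comes push 1, stopping a little short.

Call:
carry_out([
  [[0, 0, 0], [1, 0, 0], 0],
  [[0, 0, 0], [2, 0, 0], 0],
  [[0, 0, 0], [2.7, 0, 0], 0],
  [[0, 0, 0], [3.3, 0, 0], 0],
  [[0, 0, 0], [3.9, 0, 0], 0],
  [[0, 0, 0], [4.5, 0, 0], 0],
  [[0, 0, 0], [5.0, 0, 0], 0],
  [[0, 0, 0], [5.4, 0, 0], 0],
  [[0, 0, 0], [5.7, 0, 0], 0],
  [[0, 0, 0], [5.9, 0, 0], 0],
  [[0, 0, 0], [5.9, 0, 0], 0],
])

```text
time: 3.8
eef_pos: [0.4442, -0.26, 0.1182]
tool_rot: [3.136, -0.01, 0.006]
contact_force: [-0.2, 0.2, 0.3]
finger_gap: 0.004
```

Run:
```python
from meas import *
s=env.observe();print(s['time'],s['eef_pos'],s['contact_force'])
print(lever('top'),lever('scene'))
```

```text
3.8 [ 0.44424356 -0.25996205  0.11824861] [-0.24691662  0.23694713  0.28474819]
((array([-0.3, -0.3]), np.float64(nan)), 0) ((array([-0.06376445, -0.34672482]), np.float64(0.6919128897986759)), 176)
  return _methods._mean(a, axis=axis, dtype=dtype,
  ret = ret.dtype.type(ret / rcount)
```

Call:
carry_out([
  [[0, 0, 0], [0.2, 0, 0], 0],
  [[0, 0, 0], [0.4, 0, 0], 0],
  [[0, 0, 0], [0.6, 0, 0], 0],
  [[0, 0, 0], [0.8, 0, 0], 0],
  [[0, 0, 0], [0.8, 0, 0], 0],
  [[0, 0, 0], [-2, 0, 0], 0],
  [[0, 0, 0], [-5, 0, 0], 0],
  [[0, 0, 0], [-5, 0, -4], 0],
  [[0, 0, 0], [-5, 0, -8], 0],
  [[0, 0, 0], [-5, 0, -11], 0],
  [[0, 0, 0], [-5, 0, -11], 0],
])

```text
time: 4.82
eef_pos: [0.3968, -0.2618, 0.2342]
tool_rot: [3.129, -0.011, 0.02]
contact_force: [0.4, -0.7, 0.6]
finger_gap: 0.002
```

Run:
```python
from meas import *
s=env.observe();print(s['time'],s['eef_pos'],s['contact_force'])
print(lever('scene'),lever('wrist'))
ims=[cv2.cvtColor(env.grab_frame(n)[0],4) for n in('scene','wrist')]
cv2.imwrite('pics/d.png',np.hstack([cv2.resize(ims[0][165:235,300:380],(340,300)),cv2.resize(ims[1],(400,300))]))
```

```text
4.8167 [ 0.39679368 -0.26184431  0.23421474] [ 0.35895045 -0.71897039  0.57096435]
((array([ 0.00261774, -0.35045546]), np.float64(0.6888738389647792)), 218) ((array([ 0.00989035, -0.34263472]), np.float64(0.7243188985437965)), 1519)
```

View pics/d.png

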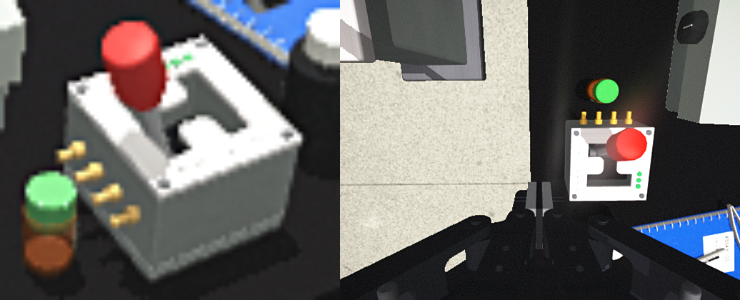

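The knob stands at mid-track: the two fits agree at forward ≈ 0.005. Now I go to its left side.

Call:
carry_out([
  [[0, 0, 0], [3.4, -2.7, 0], 0],
  [[0, 0, 0], [6.5, -5.2, 0], 0],
  [[0, 0, 0], [8.6, -6.7, 0], 0],
  [[0, 0, 0], [8.6, -6.7, 0], 0],
  [[0, 0, 0], [8.6, -6.7, 3], 0],
  [[0, 0, 0], [8.6, -6.7, 6], 0],
  [[0, 0, 0], [8.6, -6.7, 9], 0],
  [[0, 0, 0], [8.6, -6.7, 11.5], 0],
  [[0, 0, 0], [8.6, -6.7, 11.7], 0],
  [[0, 0, 0], [8.6, -6.7, 11.7], 0],
  [[0, 0, 0], [8.6, -6.7, 11.7], 0],
])

```text
time: 5.93
eef_pos: [0.4798, -0.1928, 0.1104]
tool_rot: [3.138, -0.01, 0.003]
contact_force: [0.6, 0.3, 0.1]
finger_gap: -0.0
```

Run:
```python
from meas import *
s=env.observe();print(s['time'],s['eef_pos'],s['tool_rot'],s['contact_force'])
print(lever('scene'),lever('wrist'))
```

```text
5.9333 [ 0.47976639 -0.19279432  0.11042651] [ 3.13762158 -0.01042201  0.0034614 ] [0.63695601 0.321589   0.09450962]
((array([ 0.00288774, -0.35363249]), np.float64(0.594965887574966)), 189) ((array([-0.00972068, -0.34272742]), np.float64(0.18913270501952004)), 119)
```

Call:
carry_out([
  [[0, 0, 0], [0.3, 1, -0.4], 0],
  [[0, 0, 0], [0.3, 2, -0.4], 0],
  [[0, 0, 0], [0.3, 2.8, -0.4], 0],
  [[0, 0, 0], [0.3, 3.6, -0.4], 0],
  [[0, 0, 0], [0.3, 4.4, -0.4], 0],
  [[0, 0, 0], [0.3, 5.2, -0.4], 0],
  [[0, 0, 0], [0.3, 5.9, -0.4], 0],
  [[0, 0, 0], [0.3, 6.6, -0.4], 0],
  [[0, 0, 0], [0.3, 7.3, -0.4], 0],
  [[0, 0, 0], [0.3, 7.9, -0.4], 0],
  [[0, 0, 0], [0.3, 7.9, -0.4], 0],
])

```text
time: 6.95
eef_pos: [0.4834, -0.2737, 0.116]
tool_rot: [3.135, -0.011, 0.008]
contact_force: [0.1, -0.5, -0.9]
finger_gap: 0.0
```

Run:
```python
from meas import *
s=env.observe();print(s['time'],s['eef_pos'],s['tool_rot'],s['contact_force'])
print(lever('scene'),lever('wrist'))
```

```text
6.95 [ 0.48343723 -0.27373009  0.11601464] [ 3.13531989 -0.01129933  0.00813874] [ 0.13981265 -0.45264658 -0.89388662]
((array([0.00347543, 0.06172468]), np.float64(0.6232762026533896)), 123) ((array([-0.0715743 ,  0.05467256]), np.float64(0.8409009653333605)), 303)
```

Call:
carry_out([
  [[0, 0, 0], [0, 0.5, 0], 0],
  [[0, 0, 0], [0, 1, 0], 0],
  [[0, 0, 0], [0, 1.5, 0], 0],
  [[0, 0, 0], [0, 1.9, 0], 0],
  [[0, 0, 0], [0, 2.2, 0], 0],
  [[0, 0, 0], [0, 2.5, 0], 0],
  [[0, 0, 0], [0, 2.7, 0], 0],
  [[0, 0, 0], [0, 2.7, 0], 0],
])

```text
time: 7.72
eef_pos: [0.4832, -0.3003, 0.1161]
tool_rot: [3.135, -0.011, 0.008]
contact_force: [0.8, 0.4, -0.4]
finger_gap: -0.002
```

Run:
```python
from meas import *
s=env.observe();print(s['time'],s['eef_pos'],s['tool_rot'],s['contact_force'])
print(lever('scene'),lever('wrist'))
```

```text
7.7167 [ 0.48316615 -0.30028271  0.11611589] [ 3.13549404 -0.01142663  0.00803977] [ 0.82930018  0.40823588 -0.37519358]
((array([0.00364817, 0.30848644]), np.float64(0.9334621733260023)), 149) ((array([0.01692192, 0.32976881]), np.float64(0.558415055526321)), 300)
```

Call:
carry_out([
  [[0, 0, 0], [0, 0.2, 0], 0],
  [[0, 0, 0], [0, 0.4, 0], 0],
  [[0, 0, 0], [0, 0.4, 0], 0],
  [[0, 0, 0], [0, -2, 0], 0],
  [[0, 0, 0], [0, -4, 0], 0],
  [[0, 0, 0], [0, -4, -4], 0],
  [[0, 0, 0], [0, -4, -8], 0],
  [[0, 0, 0], [-3, -4, -11], 0],
  [[0, 0, 0], [-6, -3, -11], 0],
  [[0, 0, 0], [-9, -1, -11], 0],
  [[0, 0, 0], [-9, -1, -11], 0],
])

```text
time: 8.73
eef_pos: [0.3887, -0.2907, 0.2265]
tool_rot: [3.133, -0.014, 0.005]
contact_force: [-0.3, 0.5, -0.4]
finger_gap: 0.003
```

Run:
```python
from meas import *
s=env.observe();print(s['time'],s['eef_pos'],s['tool_rot'],s['contact_force'])
print(lever('scene'),lever('wrist'))
```

```text
8.7333 [ 0.38868458 -0.29074546  0.22653852] [ 3.13267102 -0.01384633  0.0054485 ] [-0.28030014  0.51723713 -0.36066052]
((array([0.00402906, 0.3472376 ]), np.float64(0.8404907390903577)), 260) ((array([-0.00133691,  0.36267445]), np.float64(0.5407518062534346)), 2554)
```

Across ≈ 0.355, forward ≈ 0. Now I go behind the knob.

Call:
carry_out([
  [[0, 0, 0], [1, 3, 0], 0],
  [[0, 0, 0], [2, 4.2, 0], 0],
  [[0, 0, 0], [2, 4.2, 3], 0],
  [[0, 0, 0], [2, 4.2, 6], 0],
  [[0, 0, 0], [2, 4.2, 9], 0],
  [[0, 0, 0], [2, 4.2, 11], 0],
  [[0, 0, 0], [2, 4.2, 11.2], 0],
  [[0, 0, 0], [2, 4.2, 11.2], 0],
])

```text
time: 9.5
eef_pos: [0.4124, -0.3313, 0.1132]
tool_rot: [3.137, -0.014, 0.006]
contact_force: [-1.3, -0.2, 0.0]
finger_gap: -0.002
```

Run:
```python
from meas import *
s=env.observe();print(s['time'],s['eef_pos'],s['tool_rot'],s['contact_force'])
print(lever('scene'),lever('wrist'))
```

```text
9.5 [ 0.4124185  -0.33130994  0.11320769] [ 3.13706605 -0.01400902  0.00620437] [-1.29409411 -0.22087039  0.04632144]
((array([0.00154626, 0.34893106]), np.float64(0.8167489960066165)), 239) ((array([-0.00101981,  0.36196265]), np.float64(0.5452178628393839)), 8569)
```

Call:
carry_out([
  [[0, 0, 0], [1.5, 0, 0], 0],
  [[0, 0, 0], [2.8, 0, 0], 0],
  [[0, 0, 0], [3.6, 0, 0], 0],
  [[0, 0, 0], [4.3, 0, 0], 0],
  [[0, 0, 0], [4.9, 0, 0], 0],
  [[0, 0, 0], [5.5, 0, 0], 0],
  [[0, 0, 0], [6.1, 0, 0], 0],
  [[0, 0, 0], [6.6, 0, 0], 0],
  [[0, 0, 0], [7.0, 0, 0], 0],
  [[0, 0, 0], [7.4, 0, 0], 0],
  [[0, 0, 0], [7.4, 0, 0], 0],
])

```text
time: 10.52
eef_pos: [0.4881, -0.3335, 0.1158]
tool_rot: [3.134, -0.014, 0.012]
contact_force: [-0.8, 0.1, 0.4]
finger_gap: -0.003
```

Run:
```python
from meas import *
s=env.observe();print(s['time'],s['eef_pos'],s['tool_rot'],s['contact_force'])
print(lever('scene'),lever('wrist'))
```

```text
10.5167 [ 0.48814392 -0.33349453  0.11576852] [ 3.13367321 -0.01404401  0.01163079] [-0.83943387  0.09357729  0.41718737]
((array([0.29407127, 0.34878277]), np.float64(1.032967647325732)), 175) ((array([0.29482511, 0.36105946]), np.float64(0.4030987156217582)), 5916)
```

Call:
carry_out([
  [[0, 0, 0], [0.2, 0, 0], 0],
  [[0, 0, 0], [0.4, 0, 0], 0],
  [[0, 0, 0], [0.6, 0, 0], 0],
  [[0, 0, 0], [0.8, 0, 0], 0],
  [[0, 0, 0], [0.9, 0, 0], 0],
  [[0, 0, 0], [0.9, 0, 0], 0],
])

```text
time: 11.12
eef_pos: [0.497, -0.3337, 0.116]
tool_rot: [3.133, -0.014, 0.012]
contact_force: [-0.5, 0.5, -0.1]
finger_gap: -0.002
```

Run:
```python
from meas import *
s=env.observe();print(s['time'],s['eef_pos'],s['tool_rot'],s['contact_force'])
print(lever('scene'),lever('wrist'))
```

```text
11.1167 [ 0.49701948 -0.33369378  0.11596297] [ 3.13335392 -0.01393558  0.01201045] [-0.50816021  0.50512807 -0.09969557]
((array([0.3641494, 0.3479635]), np.float64(1.0394785516758334)), 181) ((array([0.36478912, 0.36063781]), np.float64(0.4002743037137841)), 6125)
```

Nearly home, so I go on to the stop in small steps.

Call:
carry_out([
  [[0, 0, 0], [0.1, 0, 0], 0],
  [[0, 0, 0], [0.2, 0, 0], 0],
  [[0, 0, 0], [0.3, 0, 0], 0],
  [[0, 0, 0], [0.3, 0, 0], 0],
])

```text
time: 11.55
eef_pos: [0.5, -0.3337, 0.116]
tool_rot: [3.133, -0.014, 0.012]
contact_force: [-0.4, 0.6, -0.6]
finger_gap: -0.001
```

Run:
```python
from meas import *
s=env.observe();print(s['time'],s['eef_pos'],s['tool_rot'],s['contact_force'])
print(lever('scene'),lever('wrist'))
```

```text
11.55 [ 0.50004596 -0.33369348  0.11598019] [ 3.13335652 -0.0138643   0.01211376] [-0.36625951  0.60818277 -0.57853449]
((array([0.38923527, 0.34779369]), np.float64(1.045501532387064)), 187) ((array([0.38783245, 0.36077898]), np.float64(0.4003293432418148)), 6174)
```

Call:
carry_out([
  [[0, 0, 0], [0.1, 0, 0], 0],
  [[0, 0, 0], [0.15, 0, 0], 0],
  [[0, 0, 0], [0.15, 0, 0], 0],
])

```text
time: 11.9
eef_pos: [0.501, -0.3336, 0.1159]
tool_rot: [3.134, -0.014, 0.011]
contact_force: [-3.1, 0.2, -0.2]
finger_gap: 0.004
```

The force has risen and the TCP lags, so the lever is against the stop. Backing off and up.

Call:
carry_out([
  [[0, 0, 0], [-1, 0, 0], 0],
  [[0, 0, 0], [-3.5, 0, 0], 0],
  [[0, 0, 0], [-7, 0, 0], 0],
  [[0, 0, 0], [-9, 0, -3], 0],
  [[0, 0, 0], [-9, 0, -6], 0],
  [[0, 0, 0], [-9, 0, -9], 0],
  [[0, 0, 0], [-9, 0, -12], 0],
  [[0, 0, 0], [-9, 0, -13], 0],
  [[0, 0, 0], [-9, 0, -13], 0],
  [[0, 0, 0], [-9, 0, -13], 0],
])

```text
time: 12.73
eef_pos: [0.4101, -0.3318, 0.2452]
tool_rot: [3.133, -0.014, 0.012]
contact_force: [-0.1, 0.6, -0.1]
finger_gap: -0.003
```

Run:
```python
from meas import *
s=env.observe();print(s['time'],s['eef_pos'],s['qvel'].round(3),s['contact_force'])
print(lever('scene'),lever('wrist'))
ims=[cv2.cvtColor(env.grab_frame(n)[0],4) for n in('scene','wrist')]
cv2.imwrite('pics/e.png',np.hstack([cv2.resize(ims[0][150:250,270:400],(390,300)),cv2.resize(ims[1],(400,300))]))
```

```text
12.7333 [ 0.41006197 -0.33182899  0.24515727] [ 0.005  0.028  0.035 -0.002 -0.001  0.   ] [-0.05770176  0.55264676 -0.12668023]
((array([0.39922001, 0.34420833]), np.float64(0.8952098023168911)), 244) ((array([0.3961343 , 0.36185805]), np.float64(0.39808971477033395)), 2383)
```

View pics/e.png

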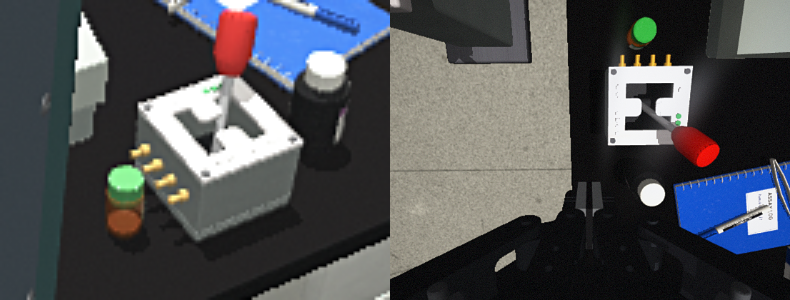

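The pictures show the lever leaning into the far right slot, with the vial at (125,200) and the bottle at (322,95) upright and undisturbed. The gripper is clear, so I hand in.

```bash
python3 -c "
from station import env
print(env.hand_in())"
```

```text
the job is handed in; nothing more can be done
None
```

I switched the selector to line three with three pushes of the closed fingertips: forward to mid-track, across to the right, then forward until the lever met its stop. The job was handed in at about 13 s of the 51 s allowed; `hand_in` reports no verdict.

- **Lever:** the last fits from the scene and wrist cameras gave lever_forward about 0.40 (0.345 needed) and lever_across about 0.34 and 0.36 (0.28 needed). The forward value reads about 0.01 above the nominal stop of 0.385, which is within calibration error. At the stop the force was only about 3 N.
- **Near right slot:** measured between moves, lever_forward stayed near 0 during the crossing. One wrist reading of -0.07 midway disagreed with the scene camera's 0.00.
- **Other objects:** the vial and the bottle stand upright and looked unmoved in the last pictures. The tape roll was out of view in that last look, but the arm did not work near it.
- **Clearance:** the gripper ended about 13 cm above and 9 cm back from where it last pushed. The force readings were at noise level.

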